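# Open the bench power duct and switch its outlets on

### The job

Power up the repair bench: lift the hatch of the grey service duct off its seat by its bar handle and slide it along its channels until the outlet well under it is completely uncovered and the hatch lies flat on the duct's fixed cover. Then switch the outlets on by pressing the raised near end of the rocker in the well fully down. Leave everything else on the bench where it is.

Things in the scene. Friction and masses are not known exactly. Their poses are not given: they have to be found in the camera images.
- duct: Fixed grey metal service duct on the bench, 170 (x) x 444 (y) x 86 mm high, yaw within 0.25 rad of the world's. Origin: centre of its underside. Its x points away from the robot, y lengthwise to the robot's left. Right part: outlet well closed by the hatch. Left part: fixed flat cover. Flanged channels along both long sides guide the hatch. End caps at y +-215 mm (inner faces), 86 mm high.
- seat (a point): Centre of the hatch's seat, at duct (0, -122, 52) mm: ledges 52 mm above the bench, about 12 mm wide, round the well; the recess is 158 x 186 mm, the clear opening 132 x 162 mm. Below lies the white outlet plate, 26 mm above the bench, with the rocker at its right and two round outlets (7 mm proud) at duct y -80 mm.
- cover (a point): Centre of the fixed cover, at duct (0, 93, 62) mm: flat aluminium, 62 mm above the bench, from duct y -29 mm (the step up from the seat, 10 mm) to the end cap at 215 mm. The hatch is slid onto it.
- channel (a point): Middle of the duct at the height of the channel flanges' tops, 86 mm above the bench. The flanges overhang the hatch's long edges by 8 mm, 134 mm apart, undersides 82 mm above the bench: the hatch can rise at most 22 mm off its seat, and must rise over 10 mm before it can slide to duct +y. Channel walls are 158 mm apart inside (4 mm play each side).
- hatch: Loose hatch: aluminium plate 150 (x) x 180 (y) x 8 mm, 0.3 to 0.6 kg, dark bow handle on top. Origin: centre of its underside; axes parallel to the duct's. Starts in its seat, origin near duct (0, -122, 52) mm, 3 mm play at each end. Slid open it lies on the fixed cover, underside at 62 mm; the seat is all uncovered at hatch duct y 61 mm; the end cap stops it at 125 mm.
- hatch_bar (a point): Middle of the handle bar, 40 mm above the hatch's underside (92 mm above the bench while seated, 102 mm on the fixed cover): round bar 10 mm thick, 100 mm long along duct x, 27 mm clear above the plate, on two 10 mm posts 90 mm apart. Grip it with the fingers on its duct -y and +y sides.
- rocker (a joint): Rocker switch angle, rad: 0 off (near end raised; starts 0 to 0.06), 0.4 fully on (near half down and level, far end raised). Stays where left; about 3 N at the end turns it. Black shallow V, 44 mm long along duct x, 29 mm wide, pivot at duct (0, -155, 32) mm; the level half's top is 35 mm above the bench, the raised end 44 mm.
- rocker_near_end (a point): Point on the top face of the rocker's near half, the half towards the robot, 15 mm from the pivot; about 41 mm above the bench when off, 35 mm when on. Push straight down here.
- screwdriver: Loose screwdriver, 180 mm long, lying on the bench on the robot's side of the duct; origin at its underside near the middle. Bystander: leave where it is.
- battery: Loose black laptop battery pack, 50 x 130 x 19 mm, lying on the bench on the robot's side of the duct; origin centre of its underside. Bystander.
- tape: Loose roll of tape, 90 mm across, 25 mm high, lying flat on the bench just beyond the duct; origin centre of its underside. Bystander.
- cup: Loose clear plastic cup, 72 mm across, 45 mm high, standing on the bench just beyond the duct; origin centre of its underside. Bystander.
- carton: Open cardboard tray, 180 x 260 x 60 mm, on the right of the bench; origin centre of its underside. Bystander.
- laptop_base: Opened laptop base with its board showing, 185 x 260 mm, about 25 mm high, on the left of the bench; origin centre of its underside. Bystander.

How it is judged:
By the outcome, as a careful person would: the job done as asked, in the order asked, and still so for the second after the job is handed in, with the robot touching nothing.
It also fails if it takes over 48 s, if anything falls off the work surface, if the arm or the gripper's body presses on something with over 40 N, if the wrist force passes 120 N, or if a joint passes its speed limit or range.

### The arm

A 6-joint arm with a two-finger parallel gripper is mounted at the origin on the work surface. World frame = base frame: x ahead of the robot, y to its left, z up, the work surface at z = 0. Lengths are in m, angles in degrees, forces in N, time in s.
With the tool pointing down it reaches from about 0.375 to 0.9 m from the base axis. Payload 3.1 kg.
Tool frame: the origin (TCP) lies where the fingers leave the gripper's body, on its centre line; the fingertips stand 70 mm ahead of it and the grasp point (between the pads) lies 51 mm ahead of it; z points along the fingers, y is the line along which they close (so a half turn about z gives the same grasp; the last joint's range is limited). The gripper opens to 87 mm and grips with 3 to 60 N. Pads are 19 mm wide; open, the fingers measure 117 mm over their backs; the gripper's body (75 mm by 190 mm) begins 51 mm behind the grasp point.
Start: joints at [58.241, 30.224, 82.088, -0, 67.689, -10.227], TCP at [0.229, 0.581, 0.292] pointing down, gripper open.
Joint ranges: [-176.69, 176.69], [-43.24, 126.21], [12.49, 139.97], [-82, 262], [0, 151.66], [-163.58, 163.58]. Speed limits (degrees/s): [159.86, 159.86, 180, 180, 180, 180].

### API

Orientations are given as a 3x3 rotation matrix whose columns are the frame's x, y, z axes.
In Python, from rig import readout, capture, calibration, bot, look_for gives the robot as it stands. The module is installed in compiled form; this text tells all that it offers.
- The arm moves only by the shell command python3 -m pendant 'ROWS'. ROWS is JSON, a list of rows, each a list of 7 numbers: the shift along the tool's x, y, z normalised to -1 to 1, where 1 is 200 mm, then the turn, a rotation vector about the tool's x, y, z normalised to -1 to 1, where 1 is 180 degrees, then the closure, from -1 (fully open) to 1 (shut). In form: [[dx, dy, dz, ax, ay, az, grip], ...]. A call has 1 to 8 rows; each row is the pose to reach, as a shift and turn from the pose commanded when the call began, along the tool's axes at that moment, turning the shorter way round; what a row does not reach only later rows make up. A row lasts 1/10 s, in which the tool goes at most 50 mm and 8.59 degrees, less where a joint would pass 70% of its speed; a pose out of reach is approached as far as the arm can. A call with a number of a shift or a turn outside -1 to 1 is refused whole. A call with a gripper value outside its range is refused whole. The fingers move at their own pace and stop on an object; the grip force is fixed at half the most. Time passes only in rows, so rows that repeat a pose let the fingers close. It gives the time, the measured TCP pose, the force, the opening and the grip force at its end, in the units of the state.
- readout.read_state(): the state, without advancing time (a new reading comes with each control period).
- capture(name): name is "scene" or "top" or "wrist"; returns (picture, depth): 480x640x3 uint8, red, green, blue; 480x640 float32, m along the optical axis (not along the pixel's ray), 0 where there is no reading.
- calibration(name): a dict with "mtx" (3x3 intrinsics, pixels), "T" (4x4, takes a point from camera to world coordinates); the wrist camera has in their place "mount" (4x4, takes a point from camera to tool coordinates, whose origin is the TCP and whose axes are the flange's). Camera axes: x right, y down, z forward; pixel columns grow to the right and rows downward; lengths in m; the calibration is good to about 2 mm. A picture is of the moment at which its call begins: read the wrist's pose just before it. calibration takes no time and is no camera call.
- bot.hand_in(): hands the job in; it is judged then, once.
Trained networks look in the newest picture that a camera, given by its name, has taken for a name from the list of things; names that differ only in an ending like _2 or _b are one class to them, and where a whole thing is asked for, a point or a joint stands for the part that bears it (a point fixed in the world has none). Each returns a list of dicts, best first, with "conf" (0 to 1); they miss things now and then, are a little off and sometimes report something else, mostly with a low value. They report only what shows in the picture. A call takes as long as a camera call.
- look_for(thing, camera): "extent" ([left, top, right, bottom] in pixels, round what is visible of it).
The state is a dict: "time_s": time; "joint_positions": joint angles; "qvel": joint speeds; "tau": joint torques, N m; "position": TCP position; "tcp_rot": TCP orientation; "force": force on the tool from outside, world axes, zero at the start; "moment": the same for the moment, N m; "opening": opening from 0.0 (shut) to 1.0 (fully open); "grasp_force": force on a finger pad.
Only numpy, scipy, OpenCV 4.12 (cv2) and the standard library are available. Lean on these libraries where they do the work, as an engineer would, in place of code of your own. Each camera call takes 0.05 s, during which the arm holds its last target. There are 200 camera calls.

## Working session

There is one attempt and no reset: what is moved stays moved. The work goes in short steps, Python scripts to look and compute and a shell command to move; the robot and the scene stay as the last step left them, time stands still between calls to the robot, and variables do not carry over. Pictures are saved under pics/ and viewed, at most 10 in all, crops included, and the job is handed in when it is done.

```bash
mkdir -p pics; cat > h.py <<'E'
import numpy as np, cv2
from rig import readout, capture, calibration, bot, look_for
def cam(name):
    s=readout.read_state(); p,d=capture(name); c=calibration(name); K=np.array(c['mtx'])
    if 'T' in c: T=np.array(c['T'])
    else:
        M=np.eye(4); M[:3,:3]=np.array(s['tcp_rot']); M[:3,3]=s['position']; T=M@np.array(c['mount'])
    v,u=np.mgrid[:480,:640]
    P=np.stack([(u-K[0,2])/K[0,0]*d,(v-K[1,2])/K[1,1]*d,d],-1)@T[:3,:3].T+T[:3,3]
    P[d==0]=np.nan
    return p,P,K,T
def save(n,p): cv2.imwrite('pics/'+n+'.png',p[...,::-1])
E
python3 - <<'E'
from h import *
np.set_printoptions(precision=4,suppress=True)
s=readout.read_state(); print(s['time_s'],s['position'],s['tcp_rot'],s['opening'])
a=cam('top'); save('top',a[0])
for t in ['duct','hatch','hatch_bar','rocker','tape','cup','screwdriver','battery']:
    for r in look_for(t,'top')[:1]:
        e=r['extent']; u,v=int((e[0]+e[2])/2),int((e[1]+e[3])/2); print(t,r['conf'],np.round(e),a[1][v,u])
np.savez('top.npz',P=a[1],p=a[0])
E
```

```text
0.0 [0.2291 0.5809 0.2913] [[-0.9302  0.367  -0.0011]
 [ 0.367   0.9302 -0.0019]
 [ 0.0003 -0.0021 -1.    ]] 1.003146786401417
duct 0.69 [222. 212. 399. 286.] [0.5246 0.0271 0.0621]
hatch 0.78 [322. 222. 398. 278.] [ 0.5194 -0.0984  0.101 ]
hatch_bar 0.58 [326. 222. 391. 276.] [ 0.5204 -0.0941  0.0939]
tape 0.82 [239. 181. 271. 213.] [ 0.6737  0.1878 -0.0013]
cup 0.69 [341. 183. 365. 208.] [ 0.687  -0.0869  0.0043]
screwdriver 0.6 [238. 300. 304. 310.] [0.3803 0.1247 0.0216]
battery 0.63 [349. 298. 398. 318.] [ 0.3767 -0.1426  0.02  ]
```

View pics/top.png

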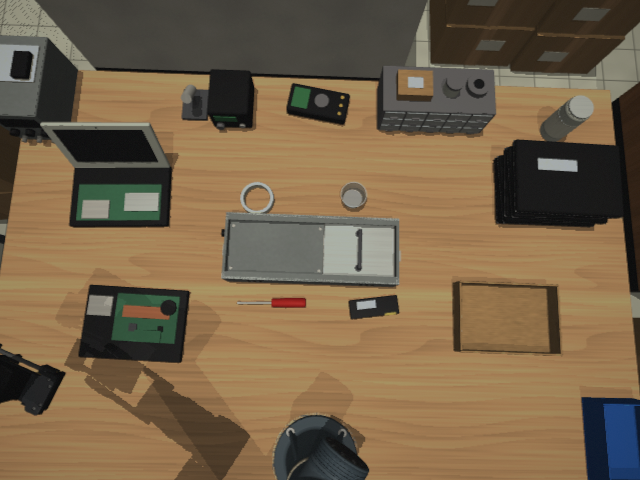

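The top view shows the duct at about (222–399, 212–286), nearly aligned with the world. The hatch is on the right with its bar at about (359, 250). Next I fit the duct pose from the depth data.

```bash
python3 - <<'E'
from h import *
np.set_printoptions(precision=4,suppress=True)
z=np.load('top.npz'); P=z['P']
sub=np.zeros((480,640),bool); sub[205:295,212:408]=True
m=sub&(P[...,2]>.045)&(P[...,2]<.11)
n,l,st,_=cv2.connectedComponentsWithStats(m.astype(np.uint8)); k=1+np.argmax(st[1:,4]); m=l==k
r=cv2.minAreaRect((P[m][:,:2]*1000).astype(np.float32)); print(r)
m2=sub&(P[...,2]>.078)&(P[...,2]<.09)
print(cv2.minAreaRect((P[m2][:,:2]*1000).astype(np.float32)),np.median(P[m2][:,2]))
# bar: dark pixels
g=z['p'].max(-1); b=np.zeros_like(m); b[228:274,345:372]=True
b&=g<70; q=P[b]; print(b.sum(), np.argwhere(b).min(0),np.argwhere(b).max(0)); q=q[(q[:,2]>.08)]; print(len(q),np.nanmedian(q,0),q.min(0),q.max(0)); print(cv2.fitLine((q[:,:2]).astype(np.float32),cv2.DIST_L2,0,.01,.01).ravel())
E
```

```text
((521.8492431640625, 29.38775634765625), (454.596435546875, 171.78695678710938), 89.58358001708984)
((522.1096801757812, 24.479522705078125), (444.75238037109375, 171.13624572753906), 89.60877990722656) 0.08520073194930922
111 [230 356] [269 361]
98 [ 0.5317 -0.0982  0.0956] [ 0.4723 -0.1016  0.0815] [ 0.569  -0.0919  0.1014]
[ 0.9999 -0.0109  0.5257 -0.0974]
```

```bash
python3 -m pendant '[[-1,-1,0,0,0,-0.117,-1],[-1,-1,0,0,0,-0.117,-1],[-1,-1,0,0,0,-0.117,-1],[-1,-1,0,0,0,-0.117,-1],[-1,-1,0,0,0,-0.117,-1],[-1,-1,0,0,0,-0.117,-1],[-1,-1,0,0,0,-0.117,-1],[-1,-1,0,0,0,-0.117,-1]]'
```

```text
time_s: 1.25
position: [0.3425, 0.3216, 0.2926]
tcp_rot: [[-1.0, 0.011, 0.0], [0.011, 1.0, 0.001], [-0.0, 0.001, -1.0]]
force: [0.5, 0.6, -0.1]
opening: 0.999
grasp_force: 0.0
```

```bash
python3 -m pendant '[[-0.46,-1,0,0,0,0,-1],[-0.46,-1,0,0,0,0,-1],[-0.46,-1,0,0,0,0,-1],[-0.46,-1,0,0,0,0,-1],[-0.46,-1,0,0,0,0,-1],[-0.46,-1,0,0,0,0,-1]]' && python3 -m pendant '[[-0.46,-1,0.1,0,0,0,-1],[-0.46,-1,0.1,0,0,0,-1],[-0.46,-1,0.1,0,0,0,-1],[-0.46,-1,0.1,0,0,0,-1],[-0.46,-1,0.1,0,0,0,-1],[-0.46,-1,0.1,0,0,0,-1],[-0.46,-1,0.1,0,0,0,-1]]'
python3 - <<'E'
from h import *
np.set_printoptions(precision=4,suppress=True)
a=cam('wrist'); save('w1',a[0]); P=a[1]; np.savez('w1.npz',P=P,p=a[0])
print(readout.read_state()['position'])
for t in ['hatch_bar','hatch']:
    for r in look_for(t,'wrist')[:1]: print(t,r['conf'],np.round(r['extent']))
b=(P[...,2]>.085)&(P[...,2]<.105)&(a[0].max(-1)<90)
n,l,st,_=cv2.connectedComponentsWithStats(b.astype(np.uint8)); k=1+np.argmax(st[1:,4]); q=P[l==k]
print(st[k],np.median(q,0),q.min(0),q.max(0),np.percentile(q[:,2],95)); print(cv2.minAreaRect((q[:,:2]*1000).astype(np.float32)),cv2.fitLine(q[:,:2].astype(np.float32),cv2.DIST_L2,0,.01,.01).ravel())
E
```

```text
time_s: 1.85
position: [0.4343, 0.1203, 0.2925]
tcp_rot: [[-1.0, 0.011, 0.002], [0.011, 1.0, 0.0], [-0.002, 0.0, -1.0]]
force: [-0.2, 0.4, 0.1]
opening: 0.999
grasp_force: 0.0
time_s: 2.55
position: [0.5221, -0.0775, 0.2718]
tcp_rot: [[-1.0, 0.007, -0.002], [0.007, 1.0, 0.002], [0.002, 0.002, -1.0]]
force: [-0.6, 0.9, -0.7]
opening: 1.0
grasp_force: 0.0
[ 0.5218 -0.0771  0.272 ]
hatch_bar 0.61 [174. 142. 402. 293.]
hatch 0.71 [179. 140. 399. 293.]
[ 278  165   16  129 1680] [ 0.5158 -0.0962  0.0965] [ 0.4709 -0.1016  0.0872] [ 0.5702 -0.0912  0.0994] 0.09795739490889536
((520.568603515625, -96.50010681152344), (9.99045181274414, 99.35450744628906), 89.55171966552734) [ 1.     -0.0087  0.5173 -0.0962]
```

View pics/w1.png

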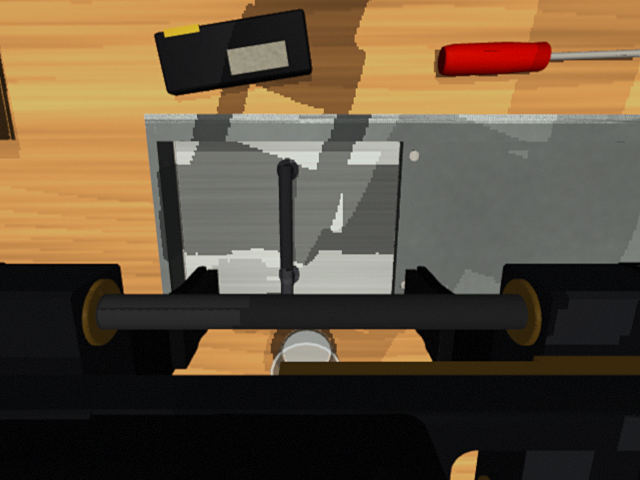

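The wrist view shows the dark bar at about (287, 165–290). Its centre is at (0.5205, −0.0965) with its top at 0.098, matching the duct fit. I descend and grip.

```bash
python3 -m pendant '[[0.005,-0.097,0.2,0,0,0,-1],[0.005,-0.097,0.4,0,0,0,-1],[0.005,-0.097,0.55,0,0,0,-1],[0.005,-0.097,0.645,0,0,0,-1],[0.005,-0.097,0.645,0,0,0,-1],[0.005,-0.097,0.645,0,0,0,-1]]' && python3 -m pendant '[[0,0,0,0,0,0,1],[0,0,0,0,0,0,1],[0,0,0,0,0,0,1],[0,0,0,0,0,0,1],[0,0,0,0,0,0,1],[0,0,0,0,0,0,1],[0,0,0,0,0,0,1],[0,0,0,0,0,0,1]]'
```

```text
time_s: 3.3
position: [0.5215, -0.098, 0.1437]
tcp_rot: [[-1.0, 0.007, -0.0], [0.007, 1.0, 0.0], [0.0, 0.0, -1.0]]
force: [0.0, 0.1, 0.7]
opening: 0.999
grasp_force: 0.0
time_s: 4.1
position: [0.5215, -0.099, 0.1432]
tcp_rot: [[-1.0, 0.008, -0.0], [0.008, 1.0, 0.0], [0.0, 0.0, -1.0]]
force: [-0.5, 0.7, -0.9]
opening: 0.356
grasp_force: 0.0
```

```bash
python3 -m pendant '[[0,0,0,0,0,0,1],[0,0,0,0,0,0,1],[0,0,0,0,0,0,1],[0,0,0,0,0,0,1],[0,0,0,0,0,0,1],[0,0,0,0,0,0,1]]' && python3 -m pendant '[[0,0,-0.02,0,0,0,1],[0,0,-0.04,0,0,0,1],[0,0,-0.06,0,0,0,1],[0,0,-0.08,0,0,0,1],[0,0,-0.08,0,0,0,1]]'
```

```text
time_s: 4.7
position: [0.5213, -0.0986, 0.1432]
tcp_rot: [[-1.0, 0.008, -0.001], [0.008, 1.0, 0.001], [0.001, 0.001, -1.0]]
force: [0.5, 2.0, -0.3]
opening: 0.104
grasp_force: 30.0
time_s: 5.2
position: [0.5219, -0.0992, 0.1599]
tcp_rot: [[-1.0, 0.008, 0.001], [0.008, 1.0, -0.001], [-0.001, -0.001, -1.0]]
force: [0.2, 0.2, -5.5]
opening: 0.103
grasp_force: 30.0
```

```bash
python3 -m pendant '[[0,0.05,0,0,0,0,1],[0,0.1,0,0,0,0,1],[0,0.17,0,0,0,0,1],[0,0.24,0,0,0,0,1],[0,0.31,0,0,0,0,1],[0,0.38,0,0,0,0,1],[0,0.43,0,0,0,0,1],[0,0.45,0,0,0,0,1]]'
```

```text
time_s: 6.0
position: [0.522, -0.0075, 0.1592]
tcp_rot: [[-1.0, 0.007, -0.0], [0.007, 1.0, 0.0], [0.0, 0.0, -1.0]]
force: [0.5, -0.2, -4.5]
opening: 0.102
grasp_force: 30.0
```

```bash
python3 -m pendant '[[0,0.07,0,0,0,0,1],[0,0.16,0,0,0,0,1],[0,0.25,0,0,0,0,1],[0,0.34,0,0,0,0,1],[0,0.43,0,0,0,0,1],[0,0.52,0,0,0,0,1],[0,0.59,0,0,0,0,1],[0,0.62,0,0,0,0,1]]' && python3 -m pendant '[[0,0,0.01,0,0,0,1],[0,0,0.02,0,0,0,1],[0,0,0.026,0,0,0,1],[0,0,0.03,0,0,0,1],[0,0,0.033,0,0,0,1],[0,0,0.033,0,0,0,1]]'
```

```text
time_s: 6.8
position: [0.5231, 0.1164, 0.1592]
tcp_rot: [[-1.0, 0.007, -0.0], [0.007, 1.0, 0.0], [0.0, 0.0, -1.0]]
force: [0.2, -0.6, -4.9]
opening: 0.1
grasp_force: 30.0
time_s: 7.4
position: [0.5232, 0.1144, 0.1532]
tcp_rot: [[-1.0, 0.008, -0.0], [0.008, 1.0, -0.001], [0.0, -0.001, -1.0]]
force: [-0.8, -1.9, 1.7]
opening: 0.105
grasp_force: 30.0
```

```bash
python3 -m pendant '[[0,0,0,0,0,0,-0.3],[0,0,0,0,0,0,-0.3],[0,0,0,0,0,0,-0.3],[0,0,0,0,0,0,-0.3],[0,0,0,0,0,0,-0.3],[0,0,0,0,0,0,-0.3],[0,0,0,0,0,0,-0.3]]' && python3 -m pendant '[[0,0,-0.1,0,0,0,-0.3],[0,0,-0.25,0,0,0,-0.3],[0,0,-0.4,0,0,0,-0.3],[0,0,-0.55,0,0,0,1],[0,0,-0.55,0,0,0,1]]'
```

```text
time_s: 8.1
position: [0.5233, 0.1151, 0.1526]
tcp_rot: [[-1.0, 0.008, 0.0], [0.008, 1.0, 0.0], [-0.0, 0.0, -1.0]]
force: [-0.1, -0.2, 0.2]
opening: 0.619
grasp_force: 0.0
time_s: 8.6
position: [0.5256, 0.1152, 0.2666]
tcp_rot: [[-1.0, 0.008, 0.009], [0.008, 1.0, 0.0], [-0.009, 0.0, -1.0]]
force: [0.5, -0.1, 0.3]
opening: 0.543
grasp_force: 0.0
```

```bash
python3 -m pendant '[[0.05,-0.2,0,0,0,0,1],[0.05,-0.5,0,0,0,0,1],[0.05,-0.8,0,0,0,0,1],[0.05,-1,0,0,0,0,1],[0.05,-1,0,0,0,0,1],[0.05,-1,0,0,0,0,1]]' && python3 -m pendant '[[0.045,-0.22,0,0,0,0,1],[0.045,-0.22,0,0,0,0,1],[0.045,-0.22,0,0,0,0,1],[0.045,-0.22,0,0,0,0,1]]'
python3 - <<'E'
from h import *
np.set_printoptions(precision=4,suppress=True)
a=cam('wrist'); save('w2',a[0]); P=a[1]
print(readout.read_state()['position'])
for t in ['rocker','rocker_near_end']:
    for r in look_for(t,'wrist')[:2]:
        e=r['extent']; print(t,r['conf'],np.round(e))
        x0,y0,x1,y1=map(int,e); s=a[0][y0:y1,x0:x1].max(-1)<80; q=P[y0:y1,x0:x1][s]; q=q[(q[:,2]>.025)&(q[:,2]<.06)]
        if len(q): print(len(q),np.percentile(q,[2,50,98],axis=0))
t=cam('top'); save('top2',t[0])
print([ (r['conf'],np.round(r['extent'])) for r in look_for('hatch','top')[:1]])
Q=t[1]; c=Q[(abs(Q[...,0]-.522)<.06)&(Q[...,1]>.0)&(Q[...,1]<.235)]
for y in np.arange(0,.235,.01): 
    k=c[abs(c[:,1]-y)<.005]; print(round(y,2),np.round(np.median(k[:,2]),4),end='; ')
cv2.imwrite('pics/c2.png',np.hstack([a[0][:,:,::-1][:, :520],cv2.resize(t[0][190:300,210:410,::-1],None,fx=1.4,fy=4.364)]))
E
```

```text
time_s: 9.2
position: [0.5113, -0.0865, 0.2619]
tcp_rot: [[-1.0, 0.012, -0.001], [0.012, 1.0, 0.001], [0.001, 0.001, -1.0]]
force: [0.0, 0.6, 0.3]
opening: 0.039
grasp_force: 0.0
time_s: 9.6
position: [0.502, -0.1269, 0.2623]
tcp_rot: [[-1.0, 0.007, -0.001], [0.007, 1.0, 0.001], [0.001, 0.001, -1.0]]
force: [0.3, -1.1, -0.8]
opening: 0.006
grasp_force: 0.0
[ 0.5021 -0.1269  0.2624]
rocker 0.57 [292. 213. 325. 263.]
1490 [[ 0.4986 -0.1445  0.0341]
 [ 0.5193 -0.1307  0.0367]
 [ 0.5404 -0.1166  0.0427]]
rocker_near_end 0.76 [292. 216. 324. 263.]
1419 [[ 0.4986 -0.1439  0.0344]
 [ 0.519  -0.1305  0.0367]
 [ 0.5392 -0.1166  0.0427]]
[(0.64, array([238., 220., 312., 275.]))]
0.0 0.0619; 0.01 0.0615; 0.02 0.0616; 0.03 0.0694; 0.04 0.0694; 0.05 0.0695; 0.06 0.0693; 0.07 0.0693; 0.08 0.0694; 0.09 0.0694; 0.1 0.0692; 0.11 0.0741; 0.12 0.0719; 0.13 0.0692; 0.14 0.0691; 0.15 0.0692; 0.16 0.0696; 0.17 0.0693; 0.18 0.0692; 0.19 0.0691; 0.2 0.0689; 0.21 0.0613; 0.22 0.061; 0.23 0.0613;
```

View pics/c2.png

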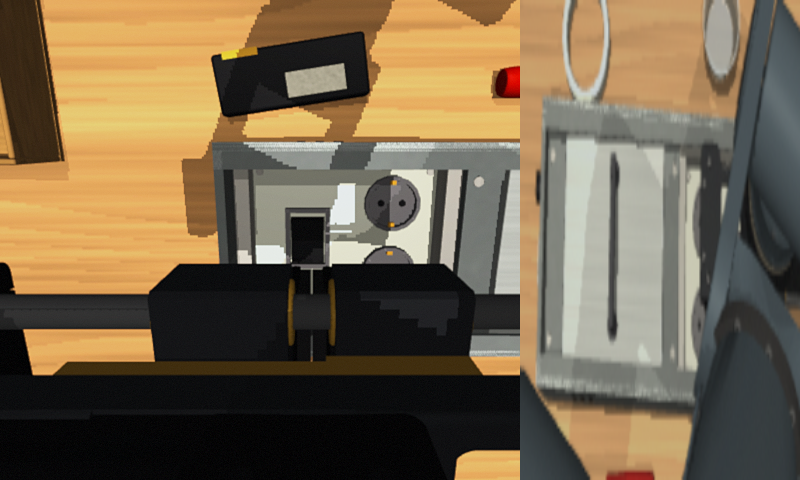

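The hatch lies flat and level on the cover, spanning y 0.026–0.206 with its top at 70 mm. The rocker is at (292–325, 213–263), centre (0.5195, −0.1305), with its near end at 43 mm. Now I press it.

```bash
python3 -m pendant '[[-0.025,-0.018,0.2,0,0,0,1],[-0.025,-0.018,0.4,0,0,0,1],[-0.025,-0.018,0.55,0,0,0,1],[-0.025,-0.018,0.66,0,0,0,1],[-0.025,-0.018,0.7,0,0,0,1],[-0.025,-0.018,0.7,0,0,0,1]]' && python3 -m pendant '[[0,0,0.015,0,0,0,1],[0,0,0.03,0,0,0,1],[0,0,0.045,0,0,0,1],[0,0,0.06,0,0,0,1],[0,0,0.075,0,0,0,1],[0,0,0.085,0,0,0,1],[0,0,0.085,0,0,0,1]]'
```

```text
time_s: 10.45
position: [0.5069, -0.132, 0.1218]
tcp_rot: [[-1.0, 0.008, -0.002], [0.008, 1.0, 0.001], [0.002, 0.001, -1.0]]
force: [-0.8, 0.4, 0.1]
opening: 0.003
grasp_force: 0.0
time_s: 11.15
position: [0.5071, -0.1324, 0.1054]
tcp_rot: [[-1.0, 0.008, -0.0], [0.008, 1.0, 0.0], [0.0, 0.0, -1.0]]
force: [1.0, -0.0, -0.1]
opening: 0.007
grasp_force: 0.0
```

```bash
python3 -m pendant '[[0,0,0.005,0,0,0,1],[0,0,0.009,0,0,0,1],[0,0,0.009,0,0,0,1]]'
```

```text
time_s: 11.45
position: [0.5073, -0.1324, 0.105]
tcp_rot: [[-1.0, 0.008, 0.0], [0.008, 1.0, -0.0], [-0.0, -0.0, -1.0]]
force: [-2.9, 0.9, 11.2]
opening: 0.007
grasp_force: 5.4
```

```bash
python3 -m pendant '[[0,0,0.006,0,0,0,1],[0,0,0.006,0,0,0,1]]' && python3 -m pendant '[[0,0,-0.1,0,0,0,1],[0,0,-0.3,0,0,0,1],[0,0,-0.5,0,0,0,1],[0,0,-0.7,0,0,0,1],[0,0,-0.8,0,0,0,1],[0,0,-0.8,0,0,0,1]]' && python3 -m pendant '[[0.1,0,0,0,0,0,1],[0.2,0,0,0,0,0,1],[0.2,0,0,0,0,0,1],[0.2,0,0,0,0,0,1]]'
python3 - <<'E'
from h import *
np.set_printoptions(precision=4,suppress=True)
a=cam('wrist'); save('w3',a[0]); P=a[1]
for r in look_for('rocker','wrist')[:1]:
    e=r['extent']; print(r['conf'],np.round(e)); x0,y0,x1,y1=map(int,e)
    for x in np.arange(.495,.545,.005):
        q=P[y0-5:y1+5,x0:x1].reshape(-1,3); k=q[(abs(q[:,0]-x)<.0025)&(abs(q[:,1]+.131)<.008)]; print(round(x,3),np.median(k[:,2]).round(4) if len(k) else None)
A=cam('top')
for t in ['tape','cup','screwdriver','battery']:
    for r in look_for(t,'top')[:1]: print(t,np.round(r['extent']))
E
```

```text
time_s: 11.65
position: [0.5073, -0.1324, 0.1049]
tcp_rot: [[-1.0, 0.008, 0.001], [0.008, 1.0, -0.001], [-0.001, -0.001, -1.0]]
force: [-4.9, 0.8, 19.9]
opening: 0.009
grasp_force: 9.7
time_s: 12.25
position: [0.5093, -0.1332, 0.266]
tcp_rot: [[-1.0, 0.008, 0.008], [0.008, 1.0, -0.004], [-0.008, -0.004, -1.0]]
force: [1.3, 0.1, -0.4]
opening: 0.003
grasp_force: 0.0
time_s: 12.65
position: [0.4673, -0.1321, 0.2619]
tcp_rot: [[-1.0, 0.009, -0.0], [0.009, 1.0, 0.001], [0.0, 0.001, -1.0]]
force: [0.7, -1.4, -0.3]
opening: 0.008
grasp_force: 0.0
0.81 [298. 249. 334. 269.]
0.495 0.032
0.5 0.0351
0.505 0.0354
0.51 0.0354
0.515 0.0337
0.52 None
0.525 None
0.53 None
0.535 None
0.54 None
0.545 None
tape [237. 183. 273. 215.]
cup [342. 184. 365. 207.]
screwdriver [272. 300. 306. 309.]
```

View pics/w3.png

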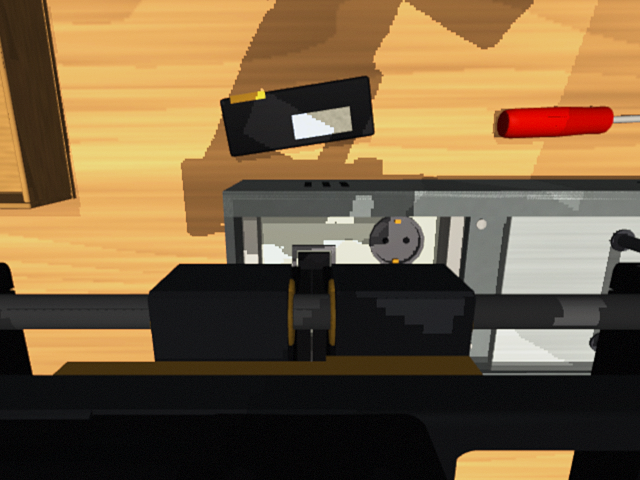

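The wrist view shows the rocker's near half at about (298–334, 249–269). It is level at 35 mm, so the switch is fully on. The outlet at (397, 240) is uncovered, and the hatch handle is at right (622, 240). The battery and screwdriver look undisturbed.

```bash
python3 -c "
from rig import bot; print(bot.hand_in())"
```

```text
the job is handed in; nothing more can be done
None
```

Job handed in after about 13 s of the 48 s allowed: the hatch lies flat on the fixed cover, the well is fully uncovered, the rocker's near half measures level at 35 mm (fully on), and the arm touched nothing else on the bench.

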